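# Reset the tripped breaker under the block heater's push-latch cover

## Robot

A 6-joint arm with a two-finger parallel gripper is mounted at the origin on a cart in front of the work surface, level with it; the furniture and walls round the work are solid. World frame = base frame: x ahead of the robot, y to its left, z up, the work surface at z = 0. Lengths are in m, angles in rad, forces in N, time in s.
With the tool pointing down it reaches from about 0.275 to 0.825 m from the base axis. Payload 4.9 kg.
Tool frame: the origin (TCP) lies on the centre line of the jaws, within the pads' length; the fingertips stand 11 mm ahead of it and the grasp point (between the pads) lies 8 mm behind it (robot.tip_extent is the distance from the TCP to the fingertips, in m); z points along the fingers, y is the line along which they close (so a half turn about z gives the same grasp; the last joint's range is limited). The gripper opens to 85 mm and grips with 20 to 120 N. Pads are 22 mm wide; open, the fingers measure 114 mm over their backs; the gripper's body (76 mm by 85 mm) begins 54 mm behind the grasp point. The pads swing forward as they close: fully open they stand 13 mm farther back than shut.
Start: joints at [-1.387, 0.326, -0.193, 1.052, 0, 1.437], TCP at [0.172, -0.522, 0.242] pointing down, gripper open.
Joint ranges: [-2.65, 2.65], [-0.97, 1.79], [-1.3, 1.35], [-1.93, 2.1], [-1.47, 1.37], [-3.14, 3.14]. Speed limits (rad/s): [2.57, 2.57, 3.14, 3.14, 3.14, 3.14].

## Interface

Orientations are given as a rotation vector (axis times angle).
In Python, from rig import status, eyes, hand_in, robot gives the robot as it stands. The module is installed in compiled form; this text tells all that it offers.
- The arm moves only by the tool arm_command, never from a script. Its argument "steps" is a list of rows, each a list of 3 entries, a list of its own where there are three numbers: the shift along the tool's x, y, z normalised to -1 to 1, where 1 is 500 mm, then the turn, a rotation vector about the tool's x, y, z normalised to -1 to 1, where 1 is 45 degrees, then the opening, from -1 (shut) to 1 (fully open). In form: [[[dx, dy, dz], [wx, wy, wz], jaw], ...]. A call has 1 to 5 rows; each row is the pose to reach, as a shift and turn from the pose commanded when the call began, along the tool's axes at that moment; what a row does not reach only later rows make up. A row lasts 1/12 s, in which the tool goes at most 41.7 mm and 7.16 degrees, less where a joint would pass 70% of its speed; a pose out of reach is approached as far as the arm can. A call with a number of a shift or a turn outside -1 to 1 is refused whole. A call with a gripper value outside its range is refused whole. The fingers move at their own pace and stop on an object; the grip force is fixed at half the most. Time passes only in rows, so rows that repeat a pose let the fingers close. It gives the time, the measured TCP pose, the force, the opening and the grip force at its end, in the units of the state.
- status.read_state(): the state, without advancing time (a new reading comes with each control period).
- eyes.grab_frame(name): name is "scene" or "top" or "wrist"; returns the picture (420x560x3 uint8, red, green, blue); there is no depth.
- eyes.camera_info(name): a dict with "fx", "fy", "cx", "cy" (pixels), "eye" and "rotation" of the camera in the world; the wrist camera has in their place "tool_from_camera" (4x4, takes a point from camera to tool coordinates, whose origin is the TCP and whose axes are the flange's). Camera axes: x right, y down, z forward; pixel columns grow to the right and rows downward; lengths in m; the calibration is good to about 2 mm. A picture is of the moment at which its call begins: read the wrist's pose just before it. camera_info takes no time and is no camera call.
- hand_in(): hands the job in; it is judged then, once.
The state is a dict: "time_s": time; "q": joint angles; "joint_velocities": joint speeds; "joint_torque": joint torques, N m; "eef_pos": TCP position; "orientation": TCP orientation; "ft_force": force on the tool from outside, world axes, zero at the start; "wrist_torque": the same for the moment, N m; "grip_width": finger opening in m; "grasp_force": force on a finger pad.
Only numpy, scipy, OpenCV 4.12 (cv2) and the standard library are available. Lean on these libraries where they do the work, as an engineer would, in place of code of your own. Each camera call takes 0.05 s, during which the arm holds its last target. There are 200 camera calls.

## Task

One heating block of the dry block heater has lost power: under the push-latch cover on the front of the heater's deck, one of the three breaker buttons has tripped and stands proud of the other two. Press the cover so that it pops fully open, push the tripped button all the way back in, then press the cover down again until it latches shut, and leave everything untouched. Work with the fingertips only: do not pinch, lift or force the cover or the button, and leave the heater, the tubes and the vial where they stand.

Things in the scene. Friction and masses are not known exactly. Their poses are not given: they have to be found in the camera images.
- heater: dry block heater, white-and-grey box, 6 kg, standing on the worktop, 220 (its x) x 170 mm, deck 80 mm high. Origin: centre of its underside; -x is its front with display and keys, z up. The cover lies over a recess in the deck's front half (x -88 to -35, y -61 to 61 mm, floor 60 mm above the worktop); three aluminium blocks with two tube wells each fill the back half, 83 mm high, x -12 to 94 mm
- cover: grey hinged push-latch cover, plate 49 mm long (2 to 51 mm in front of the hinge), 120 wide, 3.5 thick, three small ridges near its front edge, a latch tongue 20 mm wide and 19 deep under it, 45 mm from the hinge. Origin: middle of the hinge line. Shut, its top is 84 mm above the worktop, 4 mm proud of the deck. Open, it leans back past upright, top edge 48 mm above and 17 mm behind the hinge: to shut it, push that edge forward from behind, then down
- cover_angle (a joint): angle of the cover, rad: 0 latched shut, grows as the front edge swings up and back, 1.9 open against a stop, -0.09 pressed down to its lower stop. Pressing it to the lower stop and letting go unlatches it and a spring swings it open in about a second; from open, pushing it down to the lower stop and letting go latches it. Each further such press changes it over again
- cover_press (a point): where to press the cover: top face, mid-width, on the ridges, 40 mm in front of the hinge; moves with the cover. From shut, the full press is 3.6 mm here (under 3 mm the latch does not change over). The spring pushes back here with about 1.4 N near shut, under 0.5 N when open; at the stop it becomes rigid, so meet it slowly (2 cm/s) and press until the force rises to some 6 N
- hinge_mid (a point): middle of the cover's hinge line, fixed to the heater, 82 mm above the worktop, 36 mm in front of the heater's centre; the line runs along the heater's y
- breaker_tripped: the tripped breaker's round grey button, 11 mm across, pointing up in the recess, 24 mm in front of the hinge line. Origin: middle of its top face, moving with it: 75 mm above the worktop tripped, 69 mm in. The three buttons stand 34 mm apart in a row across the heater, the middle one on its centre line; any may be the tripped one. Round each is a flat steel nut 19 mm across
- breaker_travel (a joint): how far the tripped button is pressed in, m: 0 tripped, standing 6 mm higher than its neighbours; 0.006 fully in, level with them. Takes about 3 N and stays where it is left
- breaker_a: button of a breaker that has not tripped, like the other but already in and rigid, top 69 mm above the worktop. Origin: middle of its top face
- breaker_b: button of the other breaker that has not tripped, likewise
- tube_left: loose capped test tube, 20 mm across and 108 mm long, standing in the back well of the left block; its top is 152 mm above the worktop. Origin: middle of its bottom end, 103 mm behind the hinge line. Leave it alone
- tube_right: a like tube in the back well of the right block. Leave it alone
- vial: loose capped vial, 26 mm across, 62 mm high, standing on the worktop beside the heater's right side. Origin: middle of its underside. Leave it alone
- centrifuge_tube: loose capped plastic centrifuge tube, 34 mm across and 114 mm long, lying on the worktop along the heater's right side, further back. Origin: under its middle. Leave it alone

How it is judged:
By the outcome, as a careful person would: the job done as asked, in the order asked, and still so for the second after the job is handed in, with the robot touching nothing.
It also fails if it takes over 45 s, if anything falls off the work surface, if the arm or the gripper's body presses on something with over 40 N, if the wrist force passes 120 N, or if a joint passes its speed limit or range.

## Working session

There is one attempt and no reset: what is moved stays moved. The work goes in short steps, Python scripts to look and compute and a tool call to move; the robot and the scene stay as the last step left them, time stands still between calls to the robot, and variables do not carry over. Pictures are saved under pics/ and viewed, at most 11 in all, crops included, and the job is handed in when it is done.

Besides the shell and the picture viewer there is one more tool, called after ">>>" in YAML: its name, and indented under it one key for each argument. arm_command: Moves the arm, as the interface text tells. Scaled input: -1 to 1 covers 500 mm each way for a shift and 45 degrees each way for a turn. Its arguments: {"type":"object","properties":{"steps":{"type":"array"}},"required":["steps"]}

```bash
mkdir -p pics
python3 - <<'E'
from rig import status, eyes, robot
import cv2, numpy as np
s=status.read_state(); print({k:np.round(v,4).tolist() for k,v in s.items()}, robot.tip_extent)
for n in("scene","top"):
    cv2.imwrite(f"pics/{n}0.png",eyes.grab_frame(n)[:,:,::-1]); 
    print({k:np.round(v,4).tolist() for k,v in eyes.camera_info(n).items()})
print(eyes.camera_info("wrist"))
E
```

```text
{'time_s': 0.0, 'q': [-1.3872, 0.3269, -0.1936, 1.052, -0.0, 1.4366], 'joint_velocities': [-0.0007, 0.0004, -0.0014, -0.0007, 0.0002, 0.0009], 'joint_torque': [0.0001, -44.3404, 26.2435, 0.0154, 0.0, -0.0], 'eef_pos': [0.1718, -0.5219, 0.2415], 'orientation': [-3.1003, -0.4968, 0.0001], 'ft_force': [-0.0202, 0.3395, -0.3629], 'wrist_torque': [0.0003, 0.0316, 0.0353], 'grasp_force': 0.0, 'grip_width': 0.0857} 0.011
{'fx': 545.6607, 'fy': 545.6607, 'cx': 285.5316, 'cy': 217.6411, 'eye': [0.2301, -1.0096, 0.5752], 'rotation': [-2.1568, 0.4642, -0.2567]}
{'fx': 476.7286, 'fy': 476.7286, 'cx': 277.0874, 'cy': 208.1028, 'eye': [0.3772, -0.3823, 0.9271], 'rotation': [-2.1135, 2.1549, -0.2253]}
{'fx': 324.19527838717966, 'fy': 324.19527838717966, 'cx': 279.57517805330957, 'cy': 208.76600581560322, 'tool_from_camera': array([[-3.63751918e-04, -9.55343116e-01, -2.95498558e-01,
         7.59219630e-02],
       [ 9.99999776e-01, -1.81376768e-04, -6.44587882e-04,
        -3.88304232e-04],
       [ 5.62206023e-04, -2.95498726e-01,  9.55342968e-01,
        -1.31817333e-01],
       [ 0.00000000e+00,  0.00000000e+00,  0.00000000e+00,
         1.00000000e+00]])}
```

View pics/scene0.png

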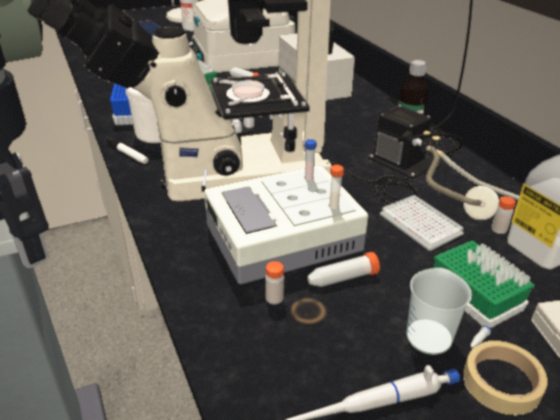

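View pics/top0.png

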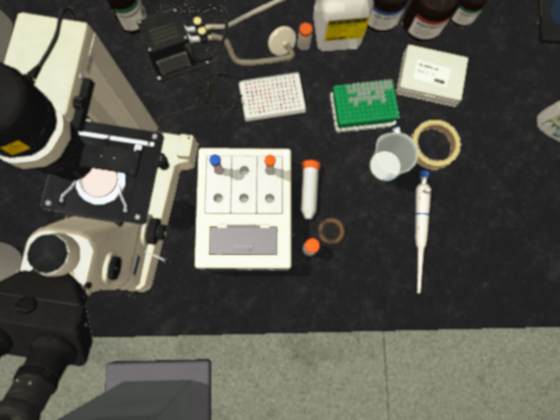

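The scene picture shows the heater with its grey cover at about (250,208). In the top picture the deck spans (196–291, 149–269), the cover is centred near (243,240), the vial is at (311,247) and the microscope is close on the left. Next I measure the cover and the deck.

```bash
cat > h.py <<'E'
import numpy as np, cv2
from scipy.spatial.transform import Rotation as R
from rig import status, eyes, robot
def cam(n,s=None):
    i=eyes.camera_info(n); K=(i["fx"],i["fy"],i["cx"],i["cy"])
    if n=="wrist":
        s=s or status.read_state(); T=np.eye(4); T[:3,:3]=R.from_rotvec(s["orientation"]).as_matrix(); T[:3,3]=s["eef_pos"]
        T=T@i["tool_from_camera"]; return K,T[:3,3],T[:3,:3]
    r=np.array(i["rotation"]); return K,np.array(i["eye"]),(R.from_rotvec(r).as_matrix() if r.size==3 else r)
def onplane(c,uv,z):
    K,e,M=c; d=M@np.array([(uv[0]-K[2])/K[0],(uv[1]-K[3])/K[1],1]); return e+d*(z-e[2])/d[2]
def pix(c,p):
    K,e,M=c; v=M.T@(np.array(p)-e); return np.array([K[0]*v[0]/v[2]+K[2],K[1]*v[1]/v[2]+K[3]])
E
python3 - <<'E'
from h import *
def biggest(m,near):
    cs,_=cv2.findContours(m.astype(np.uint8),cv2.RETR_EXTERNAL,cv2.CHAIN_APPROX_NONE)
    cs=[c for c in cs if cv2.pointPolygonTest(c,near,False)>=0]
    return max(cs,key=cv2.contourArea)
t=cv2.imread("pics/top0.png"); g=cv2.cvtColor(t,cv2.COLOR_BGR2GRAY); print(g[240,196:300:3], g[220:272:2,243])
c=cam("top")
m=(g>160); k=biggest(cv2.morphologyEx(m.astype(np.uint8),cv2.MORPH_OPEN,np.ones((3,3))),(225.,260.))
r=cv2.minAreaRect(k); print(r)
for p in cv2.boxPoints(r): print("deck",onplane(c,p,.08).round(4))
m=((g>70)&(g<150)).astype(np.uint8); m[:222]=0;m[260:]=0;m[:,:203]=0;m[:,284:]=0
k=biggest(cv2.morphologyEx(m,cv2.MORPH_CLOSE,np.ones((5,5))),(243.,240.)); r=cv2.minAreaRect(k); print(r)
for p in cv2.boxPoints(r): print("cover",onplane(c,p,.084).round(4))
print("vial cap",onplane(c,(312,246),.062))
cs=cam("scene")
for p in [(221,193),(247,186),(275,224),(249,231)]: print("scene cover corner",onplane(cs,p,.084).round(4))
E
```

```text
[225 250 250 250 233 173 174 172 174 173 173 172 171 171 170 170 169 169
 169 168 168 168 167 166 166 166 165 207 249 249 249 230  44  25  31] [249 248 212 155 165 169 169 169 169 170 169 170 172 176 170 165 168 159
 246 250 250 249 250 241 150  57]
((243.1294708251953, 207.92068481445312), (95.27508544921875, 119.4215316772461), 0.7742201685905457)
deck [ 0.4339 -0.2571  0.08  ]
deck [ 0.6531 -0.2577  0.08  ]
deck [ 0.6481 -0.4337  0.08  ]
deck [ 0.4282 -0.4249  0.08  ]Traceback (most recent call last):
  File "<stdin>", line 12, in <module>
  File "<stdin>", line 5, in biggest
ValueError: max() iterable argument is empty
```

Run:
```python
from h import *
def rect(img,lo,hi,roi,near):
    g=cv2.cvtColor(img,cv2.COLOR_BGR2GRAY); m=((g>lo)&(g<hi)).astype(np.uint8); M=np.zeros_like(m); x0,y0,x1,y1=roi; M[y0:y1,x0:x1]=m[y0:y1,x0:x1]
    cs,_=cv2.findContours(M,cv2.RETR_EXTERNAL,cv2.CHAIN_APPROX_NONE); return max(cs,key=cv2.contourArea)
t=cv2.imread("pics/top0.png"); c=cam("top")
k=rect(t,100,208,(204,222,283,258),0); P=np.array([onplane(c,p[0],.084)[:2] for p in k],np.float32)
r=cv2.minAreaRect(P*1000); print("cover top",r, cv2.boxPoints(r).round(1).tolist())
s=cv2.imread("pics/scene0.png"); c2=cam("scene"); g=cv2.cvtColor(s,cv2.COLOR_BGR2GRAY); print(g[208,215:290:3])
k=rect(s,90,195,(215,182,280,236),0); P=np.array([onplane(c2,p[0],.084)[:2] for p in k],np.float32)
r=cv2.minAreaRect(P*1000); print("cover scene",r, cv2.boxPoints(r).round(1).tolist())
```

```text
cover top ((481.48370361328125, -342.4744567871094), (121.1491928100586, 53.584407806396484), 88.88643646240234) [[453.5, -402.5], [507.1000061035156, -403.6000061035156], [509.3999938964844, -282.3999938964844], [455.8999938964844, -281.3999938964844]]
[239 250 250 250 249 155 166 168 159 163 170 170 172 171 171 170 167 172
 244 250 250 248 203 231 242]
cover scene ((478.6813049316406, -345.6234130859375), (122.58880615234375, 54.716976165771484), 88.4539794921875) [[449.70001220703125, -406.20001220703125], [504.3999938964844, -407.6000061035156], [507.70001220703125, -285.1000061035156], [453.0, -283.6000061035156]]
```

Run:
```python
from h import *
for n in ("top","scene"):
    c=cam(n); print(n,c[2].round(3).tolist())
    for p in [(0,0,.0),(0,0,.3),(.17,-.522,.24),(.17,-.522,.4),(.47,-.343,.084)]: print(p,pix(c,p).round(0))
c=cam("top"); 
for z in(.2,.3,.4,.5): print(z,onplane(c,(85,300),z).round(3),onplane(c,(75,250),z).round(3),onplane(c,(60,400),z).round(3), onplane(cam("scene"),(60,10),z).round(3),onplane(cam("scene"),(150,80),z).round(3))
cv2.imwrite("pics/w0.png",eyes.grab_frame("wrist")[:,:,::-1])
```

```text
top [[-0.021, -0.982, 0.185], [-1.0, 0.017, -0.026], [0.022, -0.186, -0.982]]
(0, 0, 0.0) [ 51. 523.]
(0, 0, 0.3) [-68. 647.]
(0.17, -0.522, 0.24) [373. 453.]
(0.17, -0.522, 0.4) [408. 503.]
(0.47, -0.343, 0.084) [243. 245.]
scene [[0.908, -0.234, 0.347], [-0.418, -0.535, 0.734], [0.014, -0.812, -0.584]]
(0, 0, 0.0) [-64. 207.]
(0, 0, 0.3) [-136.   43.]
(0.17, -0.522, 0.24) [ 16. 243.]
(0.17, -0.522, 0.4) [-38.  88.]
(0.47, -0.343, 0.084) [243. 209.]
0.2 [ 0.38  -0.113  0.2  ] [ 0.455 -0.094  0.2  ] [ 0.241 -0.085  0.2  ] [0.31  0.474 0.2  ] [ 0.406 -0.056  0.2  ]
0.3 [ 0.38 -0.15  0.3 ] [ 0.444 -0.134  0.3  ] [ 0.259 -0.126  0.3  ] [0.289 0.079 0.3  ] [ 0.359 -0.31   0.3  ]
0.4 [ 0.379 -0.187  0.4  ] [ 0.434 -0.173  0.4  ] [ 0.278 -0.167  0.4  ] [ 0.268 -0.317  0.4  ] [ 0.312 -0.564  0.4  ]
0.5 [ 0.379 -0.224  0.5  ] [ 0.423 -0.213  0.5  ] [ 0.297 -0.208  0.5  ] [ 0.246 -0.712  0.5  ] [ 0.265 -0.818  0.5  ]
```

View pics/w0.png

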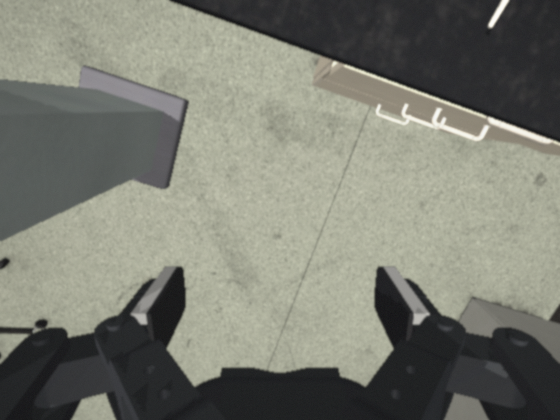

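The wrist view shows only the open fingers and the floor by the bench edge. I work out the moves next. The microscope's eyepieces triangulate to y > -0.13, so coming in from the right clears them.

```bash
cat >> h.py <<'E'
YAW=np.radians(-1.3); FX=np.array([np.cos(YAW),np.sin(YAW),0]); FY=np.array([-FX[1],FX[0],0])
H=np.array([.506,-.344,0])          # hinge middle
def hp(fwd,left,z): return H-fwd*FX+left*FY+np.array([0,0,z])   # mm-free: fwd = in front of hinge
def plan(p,Rt=None):
    s=status.read_state(); Rc=R.from_rotvec(s["orientation"]); Rt=Rt or R.from_matrix(np.c_[FX,-FY,[0,0,-1]])
    d=Rc.inv().apply(np.array(p)-s["eef_pos"])/.5; w=(Rc.inv()*Rt).as_rotvec()/np.radians(45)
    print("t",round(s["time_s"],2),"pos",np.round(s["eef_pos"],4),"q",np.round(s["q"],2),"F",np.round(s["ft_force"],1),"w",round(s["grip_width"],4),"\nshift",d.round(4),"turn",w.round(4))
E
python3 -c "
from h import *
plan(hp(.04,0,.20))"
```

```text
t 0.15 pos [ 0.1718 -0.522   0.2417] q [-1.39  0.33 -0.19  1.05 -0.    1.44] F [-1.   1.  -0.2] w 0.0855 
shift [ 0.6708 -0.1559  0.0837] turn [-1.800e-03  1.000e-04  4.335e-01]
```

>>> arm_command:
  steps:
    - [[0.08, -0.02, 0.0], [0, 0, 0.1], -1]
    - [[0.155, -0.036, 0.0], [0, 0, 0.2], -1]
    - [[0.23, -0.053, 0.0], [0, 0, 0.3], -1]
    - [[0.305, -0.07, 0.0], [0, 0, 0.4], -1]
    - [[0.38, -0.088, 0.0], [0, 0, 0.433], -1]

```text
time_s: 0.57
eef_pos: [0.3398, -0.4201, 0.2421]
orientation: [-3.141, 0.041, 0.0]
ft_force: [0.5, 0.5, -0.7]
grip_width: 0.0255
grasp_force: 0.0
```

```bash
python3 -c "
from h import *
plan(hp(.04,0,.20))"
```

```text
t 0.57 pos [ 0.3398 -0.4201  0.2421] q [-1.03  0.31 -0.22  1.04  0.    2.14] F [ 0.5  0.5 -0.7] w 0.0255 
shift [ 0.2484 -0.1606  0.0842] turn [-0.0004  0.0002 -0.0041]
```

>>> arm_command:
  steps:
    - [[0.065, -0.042, 0.02], [0, 0, 0], -1]
    - [[0.13, -0.084, 0.04], [0, 0, 0], -1]
    - [[0.19, -0.123, 0.06], [0, 0, 0], -1]
    - [[0.248, -0.16, 0.084], [0, 0, 0], -1]
    - [[0.248, -0.16, 0.084], [0, 0, 0], -1]

```text
time_s: 0.98
eef_pos: [0.4678, -0.3396, 0.1977]
orientation: [-3.138, 0.024, 0.001]
ft_force: [-0.6, 0.3, -0.7]
grip_width: -0.0002
grasp_force: 0.0
```

Run:
```python
from h import *
c=cam("wrist"); f=eyes.grab_frame("wrist")[:,:,::-1]
plan(hp(.04,0,.11))
for q in [hp(.04,0,.084),hp(0,0,.082),hp(.051,.06,.084),hp(.051,-.06,.084),hp(.002,.06,.084),hp(.002,-.06,.084)]: print(pix(c,q).round(0))
cv2.imwrite("pics/w1.png",f); cv2.imwrite("pics/t1.png",eyes.grab_frame("top")[:,:,::-1])
```

```text
t 1.03 pos [ 0.4658 -0.3414  0.1985] q [-0.76  0.41 -0.18  0.98  0.    2.4 ] F [ 0.1 -1.2 -0.9] w -0.0 
shift [0.0009 0.0039 0.177 ] turn [-0.0029  0.0026  0.007 ]
[285. 210.]
[286. 160.]
[211. 223.]
[360. 224.]
[207. 162.]
[365. 163.]
```

View pics/w1.png

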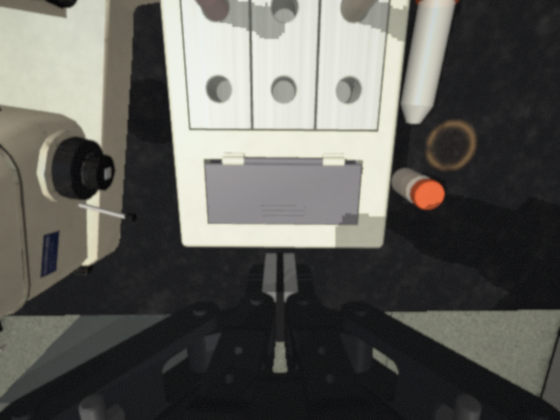

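The wrist view shows the shut cover with corners near (207,163), (361,165), (360,223) and (208,222), within 1–4 px of the prediction, and the ridges at (283,210). The closed fingertips are near (280,265), so the hinge estimate holds and I go down.

>>> arm_command:
  steps:
    - [[0.001, 0.004, 0.05], [0, 0, 0.007], -1]
    - [[0.001, 0.004, 0.1], [0, 0, 0.007], -1]
    - [[0.001, 0.004, 0.15], [0, 0, 0.007], -1]
    - [[0.001, 0.004, 0.19], [0, 0, 0.007], -1]
    - [[0.001, 0.004, 0.19], [0, 0, 0.007], -1]

```text
time_s: 1.5
eef_pos: [0.4615, -0.3451, 0.1017]
orientation: [-3.137, 0.047, 0.008]
ft_force: [-1.2, 0.5, -0.5]
grip_width: 0.0003
grasp_force: 0.0
```

>>> arm_command:
  steps:
    - [[0, 0, 0.003], [0, 0, 0], -1]
    - [[0, 0, 0.006], [0, 0, 0], -1]
    - [[0, 0, 0.009], [0, 0, 0], -1]
    - [[0, 0, 0.012], [0, 0, 0], -1]
    - [[0, 0, 0.014], [0, 0, 0], -1]

```text
time_s: 1.92
eef_pos: [0.4652, -0.3467, 0.0992]
orientation: [3.14, -0.044, 0.002]
ft_force: [-0.3, -0.1, -0.5]
grip_width: -0.0002
grasp_force: 0.0
```

>>> arm_command:
  steps:
    - [[0, 0, 0.003], [0, 0, 0], -1]
    - [[0, 0, 0.006], [0, 0, 0], -1]
    - [[0, 0, 0.008], [0, 0, 0], -1]
    - [[0, 0, 0.008], [0, 0, 0], -1]

```text
time_s: 2.25
eef_pos: [0.465, -0.3462, 0.0943]
orientation: [3.141, -0.043, 0.0]
ft_force: [-0.5, 0.0, 1.4]
grip_width: 0.0001
grasp_force: 0.7
```

Contact with the spring.

>>> arm_command:
  steps:
    - [[0, 0, 0.003], [0, 0, 0], -1]
    - [[0, 0, 0.005], [0, 0, 0], -1]
    - [[0, 0, 0.006], [0, 0, 0], -1]

```text
time_s: 2.5
eef_pos: [0.465, -0.3462, 0.0915]
orientation: [3.141, -0.044, 0.001]
ft_force: [-0.8, 0.6, 5.8]
grip_width: 0.0001
grasp_force: 2.9
```

>>> arm_command:
  steps:
    - [[0, 0, 0.0008], [0, 0, 0], -1]
    - [[0, 0, 0.0008], [0, 0, 0], -1]

```text
time_s: 2.67
eef_pos: [0.465, -0.3462, 0.0914]
orientation: [3.141, -0.044, 0.001]
ft_force: [-0.6, 1.0, 6.2]
grip_width: -0.0002
grasp_force: 3.1
```

>>> arm_command:
  steps:
    - [[-0.01, 0, -0.05], [0, 0, 0], -1]
    - [[-0.05, 0, -0.12], [0, 0, 0], -1]
    - [[-0.1, 0, -0.19], [0, 0, 0], -1]
    - [[-0.14, 0, -0.25], [0, 0, 0], -1]
    - [[-0.14, 0, -0.25], [0, 0, 0], -1]

```text
time_s: 3.08
eef_pos: [0.394, -0.3459, 0.2216]
orientation: [3.135, -0.047, 0.006]
ft_force: [0.7, -0.7, -0.1]
grip_width: 0.0004
grasp_force: 0.0
```

>>> arm_command:
  steps:
    - [[0, 0, 0], [0, 0, 0], -1]
    - [[0, 0, 0], [0, 0, 0], -1]
    - [[0, 0, 0], [0, 0, 0], -1]
    - [[0, 0, 0], [0, 0, 0], -1]
    - [[0, 0, 0], [0, 0, 0], -1]

```text
time_s: 3.5
eef_pos: [0.3948, -0.3435, 0.2145]
orientation: [-3.139, 0.043, 0.002]
ft_force: [0.6, -0.1, -0.4]
grip_width: 0.0001
grasp_force: 0.0
```

Run:
```python
from h import *
c=cam("wrist"); f=eyes.grab_frame("wrist")[:,:,::-1]
plan(hp(.024,0,.11))
for l in(.034,0,-.034): print(l,pix(c,hp(.024,l,.069)).round(1),pix(c,hp(.024,l,.075)).round(1))
print("hinge",pix(c,H+[0,0,.082]),"edge",pix(c,hp(-.017,0,.130)))
cv2.imwrite("pics/w2.png",f)
```

```text
t 3.55 pos [ 0.3949 -0.3436  0.2147] q [-0.86  0.3  -0.3   0.97  0.    2.31] F [ 1. -0.  0.] w -0.0002 
shift [ 0.1745 -0.0048  0.2092] turn [-0.002   0.0018 -0.0057]
0.034 [235.6  93.6] [234.6  93.3]
0 [277.7  93.4] [277.7  93. ]
-0.034 [319.9  93.1] [320.8  92.8]
hinge [277.37567204  58.49442228] edge [276.43617994  15.11377794]
```

View pics/w2.png

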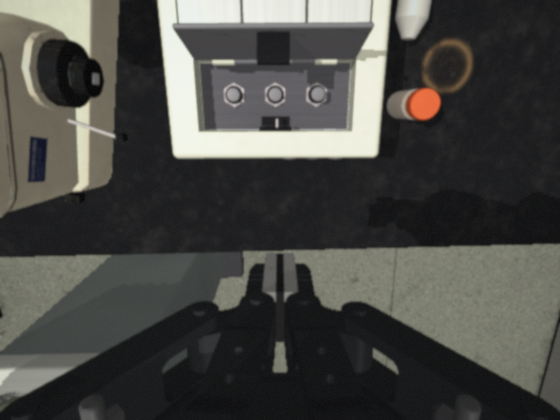

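The cover stands fully open at (275,40). The three buttons are near (234,94), (275,94) and (318,94). A zoom should show which one is tripped.

Run:
```python
from h import *
w=cv2.imread("pics/w2.png")[55:140,190:360]; s=eyes.grab_frame("scene")[:,:,::-1]; cv2.imwrite("pics/s2.png",s)
c=cam("scene"); print([pix(c,hp(.024,l,.072)).round(0) for l in(.034,0,-.034)])
a=cv2.resize(w,(600,300),interpolation=cv2.INTER_CUBIC); b=cv2.resize(s[160:245,200:370],(600,300),interpolation=cv2.INTER_CUBIC)
cv2.imwrite("pics/z2.png",np.vstack([a,b]))
```

```text
[array([243., 202.]), array([250., 213.]), array([258., 225.])]
```

View pics/z2.png

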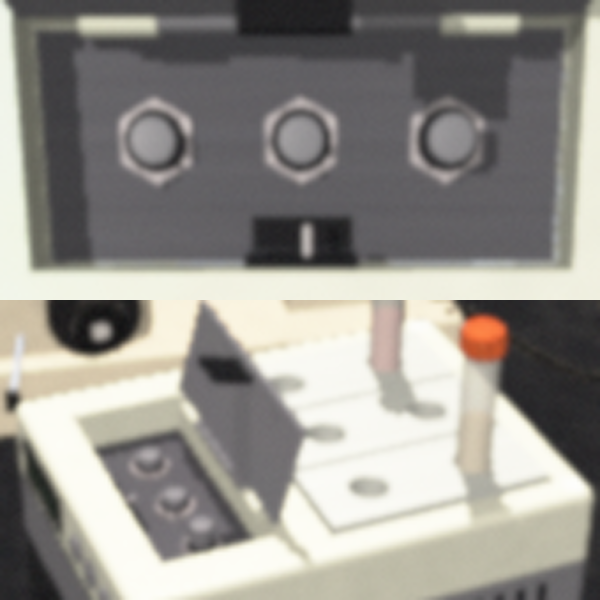

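The zoom shows the right-hand button is the tripped one: in the wrist crop at (452,138) it sits off its nut with a longer shadow, and in the scene crop at (200,530) it stands higher than the others. I go above it, biased 3 mm to the front for clearance from the open cover.

```bash
python3 -c "
from h import *
plan(hp(.027,-.033,.13))"
```

```text
t 3.6 pos [ 0.3949 -0.3438  0.2149] q [-0.86  0.3  -0.3   0.97  0.    2.31] F [-1.  -0.7  0.7] w -0.0003 
shift [0.1687 0.0609 0.1696] turn [-0.0016  0.0014 -0.0059]
```

>>> arm_command:
  steps:
    - [[0.05, 0.02, 0.03], [0, 0, 0], -1]
    - [[0.1, 0.04, 0.07], [0, 0, 0], -1]
    - [[0.15, 0.061, 0.12], [0, 0, 0], -1]
    - [[0.168, 0.061, 0.16], [0, 0, 0], -1]
    - [[0.168, 0.061, 0.17], [0, 0, 0], -1]

```text
time_s: 4.02
eef_pos: [0.4784, -0.3758, 0.1266]
orientation: [-3.138, 0.041, 0.005]
ft_force: [-0.1, 0.6, -0.7]
grip_width: -0.0001
grasp_force: 0.0
```

Run:
```python
from h import *
plan(hp(.027,-.033,.09)); s=eyes.grab_frame("scene")[:,:,::-1]
cv2.imwrite("pics/s3.png",cv2.resize(s[120:270,180:380],(800,600),interpolation=cv2.INTER_CUBIC))
```

```text
t 4.02 pos [ 0.4784 -0.3758  0.1266] q [-0.79  0.53 -0.19  0.86  0.    2.38] F [-0.1  0.6 -0.7] w -0.0001 
shift [0.     0.0015 0.0731] turn [-0.0046  0.0041 -0.0046]
```

View pics/s3.png

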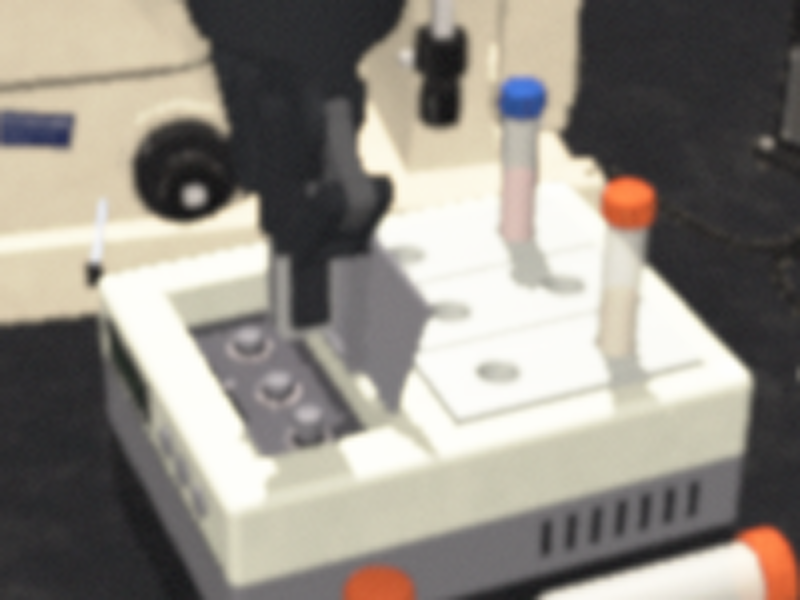

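The fingertips hang above the recess at about (300,330) in the crop. They are in front of the open cover, over the right button at (310,425), with clearance to the cover. I go down.

>>> arm_command:
  steps:
    - [[0, 0.001, 0.02], [0, 0, 0], -1]
    - [[0, 0.001, 0.04], [0, 0, 0], -1]
    - [[0, 0.001, 0.055], [0, 0, 0], -1]
    - [[0, 0.001, 0.065], [0, 0, 0], -1]
    - [[0, 0.001, 0.067], [0, 0, 0], -1]

```text
time_s: 4.48
eef_pos: [0.4772, -0.3771, 0.0968]
orientation: [-3.141, 0.044, 0.001]
ft_force: [0.1, 0.9, -0.3]
grip_width: -0.0001
grasp_force: 0.0
```

>>> arm_command:
  steps:
    - [[0, 0, 0.004], [0, 0, 0], -1]
    - [[0, 0, 0.008], [0, 0, 0], -1]
    - [[0, 0, 0.012], [0, 0, 0], -1]
    - [[0, 0, 0.015], [0, 0, 0], -1]
    - [[0, 0, 0.015], [0, 0, 0], -1]

```text
time_s: 4.9
eef_pos: [0.4779, -0.3774, 0.0897]
orientation: [-3.141, 0.044, 0.0]
ft_force: [0.2, 0.2, -0.1]
grip_width: 0.0
grasp_force: 0.0
```

Now the slow push (contact at TCP z ≈ 0.086, fully in at ≈ 0.080).

>>> arm_command:
  steps:
    - [[0, 0, 0.003], [0, 0, 0], -1]
    - [[0, 0, 0.006], [0, 0, 0], -1]
    - [[0, 0, 0.009], [0, 0, 0], -1]
    - [[0, 0, 0.012], [0, 0, 0], -1]
    - [[0, 0, 0.012], [0, 0, 0], -1]

```text
time_s: 5.32
eef_pos: [0.478, -0.3775, 0.0838]
orientation: [3.141, -0.044, 0.0]
ft_force: [1.2, -0.0, 0.8]
grip_width: 0.0002
grasp_force: 0.1
```

>>> arm_command:
  steps:
    - [[0, 0, 0.002], [0, 0, 0], -1]
    - [[0, 0, 0.004], [0, 0, 0], -1]
    - [[0, 0, 0.006], [0, 0, 0], -1]

```text
time_s: 5.57
eef_pos: [0.478, -0.3775, 0.081]
orientation: [3.141, -0.044, 0.0]
ft_force: [-0.4, 1.0, 2.1]
grip_width: -0.0001
grasp_force: 1.5
```

>>> arm_command:
  steps:
    - [[0, 0, 0.001], [0, 0, 0], -1]
    - [[0, 0, 0.002], [0, 0, 0], -1]
    - [[0, 0, 0.003], [0, 0, 0], -1]
    - [[0, 0, 0.003], [0, 0, 0], -1]

```text
time_s: 5.9
eef_pos: [0.478, -0.3776, 0.08]
orientation: [3.141, -0.044, 0.0]
ft_force: [-1.2, 1.4, 6.6]
grip_width: -0.0001
grasp_force: 3.4
```

>>> arm_command:
  steps:
    - [[0, 0, 0.001], [0, 0, 0], -1]
    - [[0, 0, 0.001], [0, 0, 0], -1]
    - [[0, 0, 0.001], [0, 0, 0], -1]

```text
time_s: 6.15
eef_pos: [0.4781, -0.3776, 0.0799]
orientation: [3.141, -0.043, 0.001]
ft_force: [-2.4, 2.2, 9.6]
grip_width: -0.0
grasp_force: 4.8
```

The stop is rigid at 69 mm. I lift off and check.

>>> arm_command:
  steps:
    - [[0, 0, -0.04], [0, 0, 0], -1]
    - [[-0.02, 0, -0.12], [0, 0, 0], -1]
    - [[-0.07, -0.02, -0.19], [0, 0, 0], -1]
    - [[-0.13, -0.04, -0.24], [0, 0, 0], -1]
    - [[-0.168, -0.06, -0.27], [0, 0, 0], -1]

```text
time_s: 6.57
eef_pos: [0.3937, -0.3454, 0.2164]
orientation: [3.139, -0.044, 0.002]
ft_force: [-0.4, -0.4, -0.5]
grip_width: -0.0
grasp_force: 0.0
```

>>> arm_command:
  steps:
    - [[0, 0, 0], [0, 0, 0], -1]
    - [[0, 0, 0], [0, 0, 0], -1]

```text
time_s: 6.73
eef_pos: [0.3947, -0.3454, 0.2149]
orientation: [3.14, -0.045, 0.003]
ft_force: [-0.3, -0.3, -1.1]
grip_width: 0.0001
grasp_force: 0.0
```

Run:
```python
from h import *
c=cam("wrist"); w=eyes.grab_frame("wrist")[:,:,::-1]; s=eyes.grab_frame("scene")[:,:,::-1]
plan(hp(-.045,0,.24)); print(pix(c,hp(-.017,0,.130)))
a=cv2.resize(w[55:140,190:360],(600,300),interpolation=cv2.INTER_CUBIC); b=cv2.resize(s[160:245,200:370],(600,300),interpolation=cv2.INTER_CUBIC)
cv2.imwrite("pics/z3.png",np.vstack([a,b])); cv2.imwrite("pics/w3.png",w)
```

```text
t 6.83 pos [ 0.3951 -0.3453  0.2132] q [-0.86  0.3  -0.31  0.96  0.    2.31] F [0.4 0.4 0.7] w 0.0001 
shift [ 0.3116 -0.0092 -0.0536] turn [-0.0003 -0.     -0.0065]
[272.51284543  15.77513122]
```

View pics/z3.png

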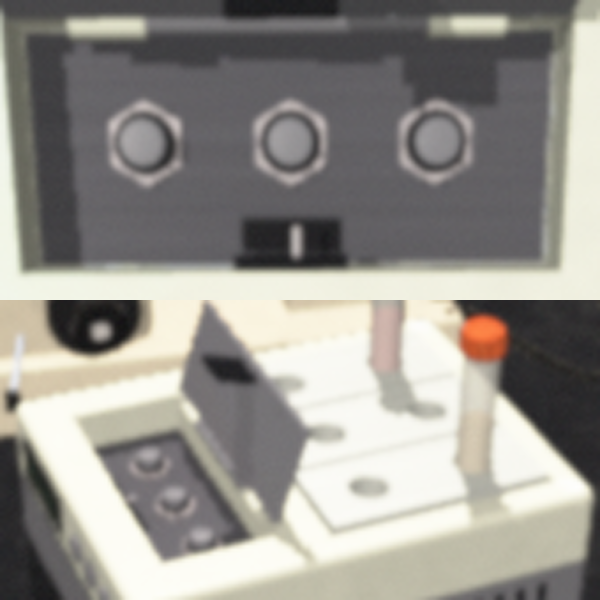

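The tripped button is now level: in the wrist crop at (437,142) it is centred in its nut, its long shadow is gone, and the scene crop agrees. Next I go over the top to behind the open cover.

>>> arm_command:
  steps:
    - [[0.05, -0.002, -0.05], [0, 0, -0.006], -1]
    - [[0.12, -0.004, -0.055], [0, 0, -0.006], -1]
    - [[0.19, -0.006, -0.055], [0, 0, -0.006], -1]
    - [[0.26, -0.008, -0.055], [0, 0, -0.006], -1]
    - [[0.308, -0.009, -0.055], [0, 0, -0.006], -1]

```text
time_s: 7.25
eef_pos: [0.5522, -0.3445, 0.2391]
orientation: [-3.14, 0.034, 0.001]
ft_force: [-1.2, -1.3, -0.6]
grip_width: -0.0004
grasp_force: 0.0
```

>>> arm_command:
  steps:
    - [[0, 0, 0.03], [0, 0, 0], -1]
    - [[0, 0, 0.07], [0, 0, 0], -1]
    - [[0, 0, 0.11], [0, 0, 0], -1]
    - [[0, 0, 0.11], [0, 0, 0], -1]

```text
time_s: 7.58
eef_pos: [0.5473, -0.3428, 0.1796]
orientation: [-3.135, 0.035, 0.012]
ft_force: [-0.9, -0.3, -0.4]
grip_width: 0.0005
grasp_force: 0.0
```

Run:
```python
from h import *
plan(hp(-.042,0,.131)); s=eyes.grab_frame("scene")[:,:,::-1]
cv2.imwrite("pics/s4.png",cv2.resize(s[120:270,180:380],(800,600),interpolation=cv2.INTER_CUBIC))
```

```text
t 7.58 pos [ 0.5473 -0.3428  0.1796] q [-0.67  0.55  0.    1.03  0.    2.49] F [-0.9 -0.3 -0.4] w 0.0005 
shift [0.0022 0.0048 0.0972] turn [-0.0076  0.0099  0.0007]
```

View pics/s4.png

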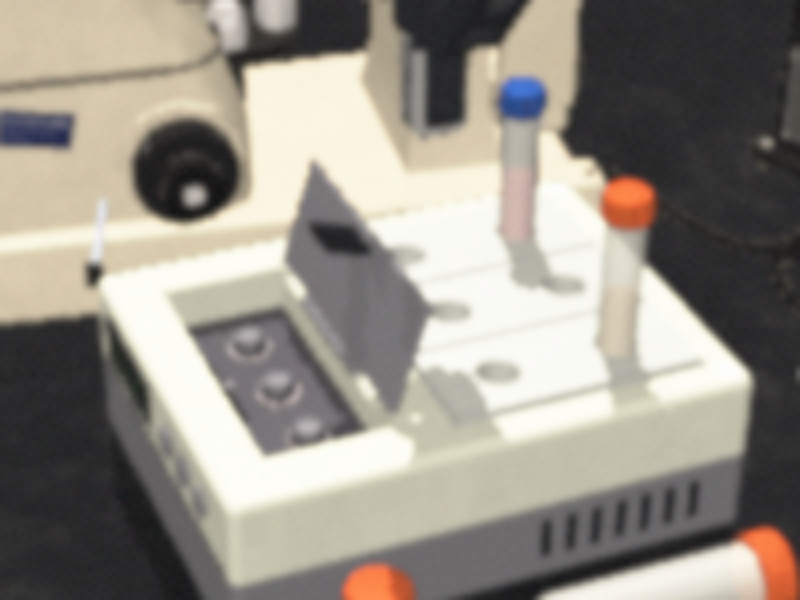

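The fingers hang behind the cover, with their tips near (430,135) in the crop, clear of the tubes. I go down behind the edge.

>>> arm_command:
  steps:
    - [[0, 0.003, 0.03], [0, 0, 0], -1]
    - [[0, 0.003, 0.06], [0, 0, 0], -1]
    - [[0, 0.003, 0.09], [0, 0, 0], -1]
    - [[0, 0.003, 0.1], [0, 0, 0], -1]
    - [[0, 0.003, 0.1], [0, 0, 0], -1]

```text
time_s: 8.05
eef_pos: [0.5485, -0.3461, 0.1353]
orientation: [-3.14, 0.036, 0.003]
ft_force: [0.2, -0.0, 0.1]
grip_width: -0.0
grasp_force: 0.0
```

>>> arm_command:
  steps:
    - [[0, 0, 0], [0, 0, 0], -1]

```text
time_s: 8.13
eef_pos: [0.5493, -0.3467, 0.137]
orientation: [3.141, -0.036, 0.001]
ft_force: [0.3, 0.2, 0.1]
grip_width: -0.0001
grasp_force: 0.0
```

>>> arm_command:
  steps:
    - [[-0.004, 0, 0.01], [0, 0, 0], -1]
    - [[-0.016, 0, 0.01], [0, 0, 0], -1]
    - [[-0.03, 0, 0.008], [0, 0, 0], -1]
    - [[-0.046, 0, 0.003], [0, 0, 0], -1]
    - [[-0.06, 0, 0.0], [0, 0, 0], -1]

```text
time_s: 8.55
eef_pos: [0.5179, -0.3458, 0.1371]
orientation: [3.141, -0.037, 0.0]
ft_force: [-0.0, 0.5, -0.2]
grip_width: -0.0001
grasp_force: 0.1
```

>>> arm_command:
  steps:
    - [[-0.016, 0, -0.002], [0, 0, 0], -1]
    - [[-0.03, 0, 0.002], [0, 0, 0], -1]
    - [[-0.044, 0, 0.008], [0, 0, 0], -1]
    - [[-0.058, 0, 0.016], [0, 0, 0], -1]
    - [[-0.068, 0, 0.027], [0, 0, 0], -1]

```text
time_s: 8.97
eef_pos: [0.484, -0.3451, 0.1227]
orientation: [3.141, -0.037, 0.0]
ft_force: [0.2, -0.3, 0.5]
grip_width: -0.0001
grasp_force: 0.3
```

Run:
```python
from h import *
plan(hp(.021,0,.1225)); s=eyes.grab_frame("scene")[:,:,::-1]
cv2.imwrite("pics/s5.png",cv2.resize(s[120:270,180:380],(800,600),interpolation=cv2.INTER_CUBIC))
```

```text
t 8.97 pos [ 0.484  -0.3451  0.1227] q [-0.74  0.51 -0.24  0.83 -0.    2.42] F [ 0.2 -0.3  0.5] w -0.0001 
shift [ 0.0019 -0.0031  0.0005] turn [ 0.0004 -0.0001 -0.0009]
```

View pics/s5.png

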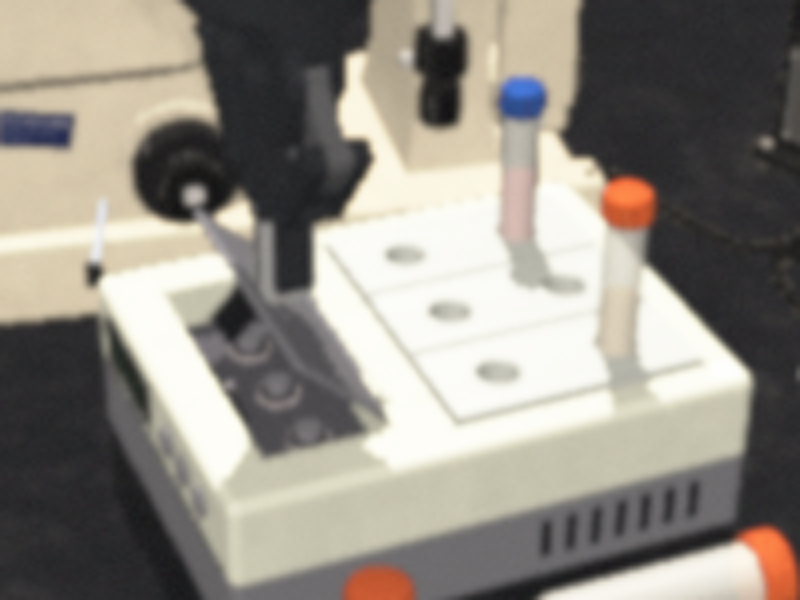

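The cover is half down, with the fingertips on its top face at (280,285) in the crop and the tongue free of the buttons. I continue along the arc.

>>> arm_command:
  steps:
    - [[-0.01, 0, 0.013], [0, 0, 0], -1]
    - [[-0.018, 0, 0.026], [0, 0, 0], -1]
    - [[-0.024, 0, 0.036], [0, 0, 0], -1]
    - [[-0.028, 0, 0.043], [0, 0, 0], -1]
    - [[-0.03, 0, 0.046], [0, 0, 0], -1]

```text
time_s: 9.43
eef_pos: [0.4697, -0.3444, 0.0991]
orientation: [-3.141, 0.036, 0.0]
ft_force: [0.3, 0.7, 0.8]
grip_width: -0.0001
grasp_force: 0.5
```

>>> arm_command:
  steps:
    - [[0, 0, 0.003], [0, 0, 0], -1]
    - [[-0.001, 0, 0.006], [0, 0, 0], -1]
    - [[-0.001, 0, 0.009], [0, 0, 0], -1]
    - [[-0.001, 0, 0.011], [0, 0, 0], -1]
    - [[-0.001, 0, 0.011], [0, 0, 0], -1]

```text
time_s: 9.85
eef_pos: [0.4692, -0.3445, 0.0942]
orientation: [-3.141, 0.036, 0.001]
ft_force: [-0.1, 1.2, 1.8]
grip_width: -0.0001
grasp_force: 0.8
```

>>> arm_command:
  steps:
    - [[0, 0, 0.002], [0, 0, 0], -1]
    - [[0, 0, 0.004], [0, 0, 0], -1]
    - [[0, 0, 0.006], [0, 0, 0], -1]
    - [[0, 0, 0.006], [0, 0, 0], -1]

```text
time_s: 10.18
eef_pos: [0.4693, -0.3446, 0.0919]
orientation: [3.141, -0.036, -0.0]
ft_force: [-2.1, 2.0, 7.0]
grip_width: -0.0005
grasp_force: 3.5
```

>>> arm_command:
  steps:
    - [[0, 0, 0.0006], [0, 0, 0], -1]
    - [[0, 0, 0.0006], [0, 0, 0], -1]

```text
time_s: 10.35
eef_pos: [0.4693, -0.3446, 0.0919]
orientation: [3.141, -0.036, 0.0]
ft_force: [-2.5, 2.3, 7.2]
grip_width: -0.0004
grasp_force: 4.1
```

>>> arm_command:
  steps:
    - [[0, 0, -0.006], [0, 0, 0], -1]
    - [[0, 0, -0.012], [0, 0, 0], -1]
    - [[0, 0, -0.03], [0, 0, 0], -1]
    - [[0, 0, -0.09], [0, 0, 0], -1]
    - [[-0.05, 0, -0.16], [0, 0, 0], -1]

```text
time_s: 10.77
eef_pos: [0.447, -0.3438, 0.1697]
orientation: [-3.14, 0.032, -0.0]
ft_force: [0.5, -1.3, 0.1]
grip_width: -0.0001
grasp_force: 0.0
```

>>> arm_command:
  steps:
    - [[-0.07, 0, -0.08], [0, 0, 0], -1]
    - [[-0.14, 0, -0.1], [0, 0, 0], -1]
    - [[-0.14, 0, -0.1], [0, 0, 0], -1]
    - [[-0.14, 0, -0.1], [0, 0, 0], -1]
    - [[-0.14, 0, -0.1], [0, 0, 0], -1]

```text
time_s: 11.18
eef_pos: [0.3755, -0.3429, 0.2205]
orientation: [3.14, -0.037, 0.002]
ft_force: [0.2, 0.4, 0.2]
grip_width: 0.0002
grasp_force: 0.0
```

Run:
```python
from h import *
plan(hp(.04,0,.2)); s=eyes.grab_frame("scene")[:,:,::-1]; w=eyes.grab_frame("wrist")[:,:,::-1]
cv2.imwrite("pics/z6.png",np.vstack([cv2.resize(s[120:270,180:380],(400,300)),cv2.resize(w,(400,300))]))
c=cam("scene"); g=cv2.cvtColor(s,cv2.COLOR_BGR2GRAY)
```

```text
t 11.18 pos [ 0.3755 -0.3429  0.2205] q [-0.89  0.27 -0.34  0.97  0.    2.28] F [0.2 0.4 0.2] w 0.0002 
shift [ 0.1809 -0.0039  0.0412] turn [ 0.0012 -0.0018 -0.0014]
```

View pics/z6.png

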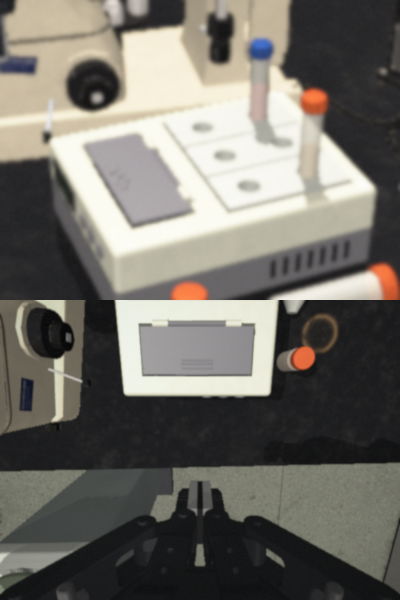

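The cover lies flat in both views: around (140,178) in the scene crop and (197,350) in the wrist crop. The arm is clear. I compare with the starting picture and hand in only if they match.

Run:
```python
from h import *
from rig import hand_in
s=eyes.grab_frame("scene")[:,:,::-1]; a=cv2.imread("pics/scene0.png")
d=cv2.absdiff(np.ascontiguousarray(s),a)[165:300,200:385].max(2); n=int((d>40).sum()); print("changed px",n,"cover",int((d[15:70,10:80]>40).sum()))
if n<60: print(hand_in())
```

```text
changed px 0 cover 0
the job is handed in; nothing more can be done
None
```

The cover popped open on the first press, the tripped right-hand button is fully back in, and the cover is latched shut again. The final picture matches the starting one, with the arm clear, and the job was handed in at about 11 s of the 45 s allowed.

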